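Fit the oversize hatch panel under the frame's lips and lock its turn button

ROBOT

A 6-joint arm with a two-finger parallel gripper is mounted at the origin on the work surface. World frame = base frame: x ahead of the robot, y to its left, z up, the work surface at z = 0. Lengths are in mm, angles in rad, forces in N, time in s.
With the tool pointing down it reaches from about 350 to 875 mm from the base axis. Payload 4.2 kg.
Tool frame: the origin (TCP) lies at the very end of the fingers, on their centre line; the grasp point (between the pads) lies arm.grip_point_offset behind it (arm.grip_point_offset is the distance from the TCP to the grasp point, in mm); z points along the fingers, y is the line along which they close (so a half turn about z gives the same grasp; the last joint's range is limited). The gripper opens to 85 mm and grips with 20 to 120 N. Pads are 22 mm wide; open, the fingers measure 114 mm over their backs; the gripper's body (76 mm by 85 mm) begins 54 mm behind the grasp point. The pads swing forward as they close: fully open they stand 13 mm farther back than shut.
Start: joints at [1.467, 0.385, 0.008, 0, -1.194, -0.259], TCP at [221.775, 584.307, 231.312] pointing down, gripper open.
Joint ranges: [-3.14, 3.14], [-1.21, 2.06], [-1.07, 1.41], [-3.16, 2.05], [-2.99, -0.16], [-3.1, 3.1]. Speed limits (rad/s): [2.79, 2.79, 3.14, 3.14, 3.14, 3.14].

INTERFACE

Orientations are given as a unit quaternion [x, y, z, w].
In Python, from bench import arm, cams, ticket gives the robot as it stands.
- The arm moves only by the tool servo_tool, never from a script. Its argument "commands" is a list that holds one entry, the list of rows, each a list of 7 numbers: the closure in counts, from 0 (fully open) to 255 (shut), then the shift along the tool's x, y, z in m, then the turn, a rotation vector about the tool's x, y, z in degrees. In form: [[[grip, x, y, z, ax, ay, az], ...]]. A call has 1 to 10 rows; each row shifts and turns the commanded pose from where the row before left it, along the tool's axes as they then stand; what a row does not reach is not made up. A row lasts 1/12 s, in which the tool goes at most 41.7 mm and 7.16 degrees, less where a joint would pass 70% of its speed; a pose out of reach is approached as far as the arm can. A call with a gripper value outside its range is refused whole. The fingers move at their own pace and stop on an object; the grip force is fixed at half the most. Time passes only in rows, so rows that do not move let the fingers close. It gives the time, the measured TCP pose, the force, the opening and the grip force at its end, in the units of the state.
- arm.read_state(): the state, without advancing time (a new reading comes with each control period).
- cams.get_image(name): name is "scene" or "top"; returns a dict with "frame" (400x640x3 uint8, blue, green, red), "K" (3x3 intrinsics, pixels), "k1" (the pictures are not rectified: a ray, as slopes to the right and down, at radius r is drawn at 1 + k1 r^2 times it, then the intrinsics apply), "T" (4x4, takes a point from camera to world coordinates). Camera axes: x right, y up, looking along -z (the intrinsics and any distortion apply to the point x, -y, -z); pixel columns grow to the right and rows downward; lengths in mm; the calibration is good to about 2 mm. A picture is of the moment at which its call begins. There is no depth.
- ticket.job_done(): hands the job in; it is judged then, once.
The state is a dict: "clock": time; "joints": joint angles; "joint_vel": joint speeds; "joint_efforts": joint torques, N m; "position": TCP position; "ee_rot": TCP orientation; "contact_force": force on the tool from outside, world axes, zero at the start; "wrist_torque": the same for the moment, N m; "gripper_width": finger opening in mm; "grasp_force": force on a finger pad.
Only numpy, scipy, OpenCV 4.12 (cv2) and the standard library are available. Lean on these libraries where they do the work, as an engineer would, in place of code of your own. Each camera call takes 0.05 s, during which the arm holds its last target. There are 200 camera calls.

TASK

Fit the dark panel into the white hatch frame: it is longer than the opening, so tilt it, pass one end in under the frame's wide lip, lower (do not drop) the other end until it lies flat on the ledges, and slide it home under the narrow lip, so that both ends are caught. Then take the flat screwdriver from its wooden stand, seat its blade in the slot of the brass turn button and turn the button clockwise to its stop, so that its tongue points straight across the panel. Put the screwdriver back upright in its stand, and leave the wood offcut, jar and bowl nearby where they are.

Things in the scene. Friction and masses are not known exactly. Their poses are not given: they have to be found in the camera images.
- frame: White hatch frame, fixed. Origin: on the bench under the centre of the opening; x along its length, y across, z up. Outside: x -118 to +102, y -121 to +85 mm. End bars 50 mm high with overhanging lips; side rails 28 mm high, inner faces at y = -65 and +65 mm. Ledges all round inside, top at z = 22 mm. Seated, the panel's centre is at x = -4 to +4 mm (+4 is home against the narrow lip's wall)
- wide_lip (a point): Middle of the wide lip's inner edge, at its underside: x = -78, z = 42 mm on the frame (lip 8 mm thick, top at 50 mm), the end nearer the robot. The pocket beneath goes 28 mm back, to a wall at x = -106 mm; the ledge there runs from that wall to x = -70 mm
- narrow_lip (a point): Middle of the narrow lip's inner edge, at its underside: x = +78, z = 42 mm on the frame (8 mm thick). The pocket beneath goes only 12 mm in, to a wall at x = +90 mm; the ledge there runs from that wall to x = +65 mm. Ledges along both sides are 15 mm wide
- panel_grip (a point): Centre, half-way up, of the pale wooden grip block on the dark panel. Panel 172 (x) x 120 (y) x 6 mm, about 250 g, the same either way round; block 14 (x) x 60 (y) x 34 mm high, in the middle of the panel. This point is 23 mm above the panel's underside, 17 mm above its top face. z is the panel's normal. At the start the panel lies on the bench, block up
- panel_end_a (a point): Middle of the panel's +x end face (half thickness), 86 mm from the panel's centre and 20 mm below panel_grip
- panel_end_b (a point): Middle of the panel's -x end face, 86 mm from the panel's centre and 20 mm below panel_grip
- panel: The panel's  origin at the centre of its underside, axes as panel_grip
- cam_slot (a point): Centre of the slot's floor in the brass turn button (36 mm disc, upright axis) on the frame's -y rail, 35 mm above the bench. Slot 7 mm wide, 8 mm deep, 30 mm long, open at both ends. x runs along the slot and out along the tongue, which reaches 54 mm from the axis and passes 3 mm above a seated panel
- cam (a joint): Turn button angle, rad, growing clockwise seen from above; 0.1 to 0.35 at the start (tongue along the rail, clear of the panel), 1.45 at its stop (tongue straight across the panel, towards the frame's +y). It stays where it is left; turning takes about 0.05 N m
- driver_handle (a point): Centre of the screwdriver's handle: square, 26 x 26 x 76 mm, red and black, sides along its x and y, z up along the screwdriver. 130 mm long, 120 g, standing blade down with the handle's lower end on the stand's top; this point is then 38 mm above the stand's top, and always 88 mm above the blade's tip. The screwdriver's yaw differs from the stand's
- driver_tip (a point): Tip of the blade, on the screwdriver's axis. The blade is 16 mm wide along the screwdriver's x and 4 mm thick along y (2.5 mm in the last 4 mm), 16 mm high; above it a 10 mm round shank up to the handle, 50 mm above the tip
- driver: The screwdriver's  origin at the blade's tip, axes as driver_handle
- stand_hole0 (a point): Mouth of the 18 mm round hole through the wooden screwdriver stand, a fixed block 50 x 50 x 60 mm; the point is at the centre of its top face, 60 mm above the bench
- offcut: Bystander: pale wood offcut, 60 x 36 x 18 mm, near the robot; origin at the centre of its underside
- jar: Bystander: glass jar, 70 mm across, 90 mm high; origin at the centre of its underside
- bowl: Bystander: green plastic bowl, 100 mm across, 45 mm high; origin at the centre of its underside
Things that resemble listed ones, but are neither listed nor needed, are in the scene too. What is shaped like the panel but blue is not meant. Of the things that look like the part that bears stand_hole0, take the one that is farthest from the robot's base at the start.

How it is judged (in metres and radians):
On the way, in this order (a step that is already met when the one before it is completed fails the run):
1. one end of the panel, tilted, is in under the wide lip (angle between panel_grip's own z axis and vertical above 0.1 rad and ((x of panel_end_a in the frame of frame below -0.084 m and z of panel_end_a in the frame of frame between 0.018 and 0.042 m) or (x of panel_end_b in the frame of frame below -0.084 m and z of panel_end_b in the frame of frame between 0.018 and 0.042 m))), for 0.05 s.
2. the panel lies flat on the ledges with both ends under the lips (angle between panel_grip's own z axis and vertical below 0.04 rad and z of panel_grip in the frame of frame between 0.041 and 0.048 m and x of panel_grip in the frame of frame between -0.005 and 0.007 m and y of panel_grip in the frame of frame between -0.01 and 0.01 m), for 0.2 s.
3. the driver's blade is seated in the slot of the turn button, not yet turned (all of step 2 and horizontal distance between driver_tip and cam_slot below 0.005 m and z of driver_tip in the frame of cam_slot below 0.005 m and angle between driver_tip's own z axis and vertical below 0.15 rad and value of joint cam below 0.8 rad), for 0.05 s.
4. the button is turned to its stop with the blade still in the slot (value of joint cam above 1.3 rad and horizontal distance between driver_tip and cam_slot below 0.005 m and z of driver_tip in the frame of cam_slot below 0.005 m and angle between driver_tip's own z axis and vertical below 0.15 rad), for 0.1 s.
At the end, for the whole second after the job is handed in: Panel at rest on the ledges, flat within 0.04 rad, centre -5 to +7 mm from the opening's centre along the frame (+ towards the narrow lip); button past 1.3 rad; screwdriver at rest in its stand, upright within 0.12 rad, tip within 12 mm of the hole's axis and below 18 mm height (all of step 2 and value of joint cam above 1.3 rad and horizontal distance between driver_tip and stand_hole0 below 0.012 m and height (world z) of driver_tip below 0.018 m and angle between driver_handle's own z axis and vertical below 0.12 rad and linear speed of each of panel, driver below 0.02 m/s); the robot touches nothing.
It fails at once if the panel is let fall into the frame (turning faster than 4 rad/s there) (angular speed of panel above 4 rad/s and horizontal distance between panel_grip and frame below 0.06 m).
It fails at once if the offcut, jar or bowl is moved over 30 mm (distance of any of offcut, jar, bowl from where it was at the start of the episode above 0.03 m).
It also fails if it takes over 69 s, if anything falls off the work surface, if the arm or the gripper's body presses on something with over 40 N, if the wrist force passes 120 N, or if a joint passes its speed limit or range.

## Working session

There is one attempt and no reset: what is moved stays moved. The work goes in short steps, Python scripts to look and compute and a tool call to move; the robot and the scene stay as the last step left them, time stands still between calls to the robot, and variables do not carry over. Pictures are saved under pics/ and viewed, at most 10 in all, crops included, and the job is handed in when it is done.

Besides the shell and the picture viewer there is one more tool, called after "Request:" in YAML: its name, and indented under it one key for each argument. servo_tool: Moves the arm, as the interface text tells. Its arguments: {"type":"object","properties":{"commands":{"type":"array","items":{"type":"array","items":{"type":"array","items":{"type":"number"}}}}},"required":["commands"]}

```bash
mkdir -p pics; ls
python3 - <<'E'
from bench import arm,cams
import cv2
for n in("scene","top"):
    d=cams.get_image(n); cv2.imwrite(f"pics/{n}0.png",d["frame"]); print(n,d["K"],d["k1"],d["T"])
print(arm.read_state(), arm.grip_point_offset)
E
```

```text
pics
scene [[383.52875943   0.         319.72753387]
 [  0.         383.52875943 201.80036963]
 [  0.           0.           1.        ]] -0.07971781123792494 [[-1.01861518e-01 -8.42430108e-01  5.29089543e-01  1.01196234e+03]
 [ 9.94768554e-01 -9.03901114e-02  4.75936140e-02 -8.57159228e+00]
 [ 7.73016938e-03  5.31169597e-01  8.47230254e-01  7.93690273e+02]
 [ 0.00000000e+00  0.00000000e+00  0.00000000e+00  1.00000000e+00]]
top [[483.42443687   0.         323.64585702]
 [  0.         483.42443687 204.55549942]
 [  0.           0.           1.        ]] -0.12831818005559298 [[ 5.73236285e-04  9.94077440e-01 -1.08672507e-01  4.36682573e+02]
 [-9.99608013e-01 -2.47222724e-03 -2.78874298e-02 -5.55640282e+01]
 [-2.79909279e-02  1.08645895e-01  9.93686358e-01  1.04879439e+03]
 [ 0.00000000e+00  0.00000000e+00  0.00000000e+00  1.00000000e+00]]
{'clock': 0.1, 'joints': array([ 1.46661757e+00,  3.85480148e-01,  6.78380568e-03, -4.17433043e-04,
       -1.19399580e+00, -2.58579404e-01]), 'joint_vel': array([-1.09501588e-04, -8.83476087e-04,  1.08355406e-03,  2.09784630e-03,
        2.36629298e-05,  8.91794854e-04]), 'joint_efforts': array([-4.23000629e-04, -3.93320453e+01,  1.88929367e+01,  4.19798389e+00,
       -2.58224150e-03,  6.42986379e-06]), 'position': array([221.60081126, 583.85115582, 230.34162247]), 'ee_rot': array([ 9.83581511e-01, -1.80461836e-01, -1.20317644e-04,  9.60045018e-04]), 'contact_force': array([0.3000865 , 0.26224158, 0.94867049]), 'wrist_torque': array([-0.03101421,  0.01101876, -0.0007441 ]), 'grasp_force': 0.0, 'gripper_width': 85.2533425812193} 18.700000000000003
```

View pics/top0.png

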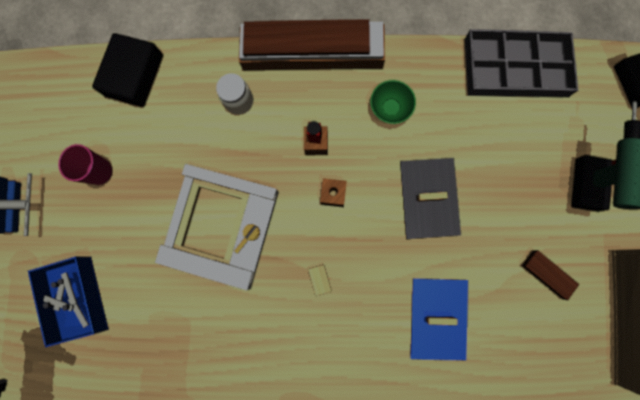

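View pics/scene0.png

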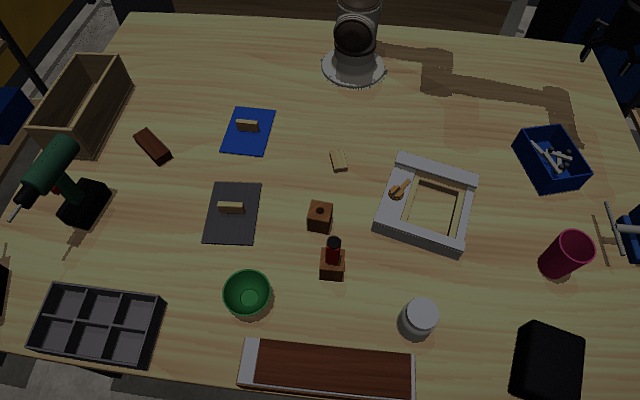

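The top view is oriented with up = +x and right = −y. Candidates:
- **Panel:** dark (430,198), the one I want; blue (440,320) is a decoy.
- **Stand:** (316,140) holds the driver and is farthest from the base, so I take it; the empty one at (333,192) is a decoy.
- **Frame and button:** frame at (217,227), button at (250,233).

Next I take one close crop of each.

```bash
cat > h.py <<'E'
import numpy as np, cv2
from scipy.spatial.transform import Rotation as R
from bench import arm,cams
def ray(d,p):
    D=np.array([d["k1"],0,0,0,0.])
    s=cv2.undistortPoints(np.array([[p]],float),d["K"],D)[0,0]
    T=np.array(d["T"]); return T[:3,3],T[:3,:3]@np.array([s[0],-s[1],-1])
def at(d,p,z):
    o,v=ray(d,p); return (o+v*(z-o[2])/v[2])[:2]
def proj(d,X):
    T=np.array(d["T"]);P=(np.atleast_2d(X)-T[:3,3])@T[:3,:3]
    P=P*[1,-1,-1]
    return cv2.projectPoints(P,np.zeros(3),np.zeros(3),d["K"],np.array([d["k1"],0,0,0,0.]))[0][:,0]
def crop(d,x0,y0,w,h,k):
    f=d["frame"][y0:y0+h,x0:x0+w].astype(float)/255
    f=(f**0.6*255).astype(np.uint8)
    f=cv2.resize(f,None,fx=k,fy=k,interpolation=cv2.INTER_CUBIC)
    for i in range(0,w):
        if (x0+i)%10==0:
            cv2.line(f,(i*k,0),(i*k,6),(0,0,255),1); cv2.putText(f,str(x0+i),(i*k,16),0,.35,(0,0,255))
    for i in range(0,h):
        if (y0+i)%10==0:
            cv2.line(f,(0,i*k),(6,i*k),(0,0,255),1); cv2.putText(f,str(y0+i),(8,i*k+4),0,.35,(0,0,255))
    return f
def compose(name,fs,H=600,W=800):
    im=np.zeros((H,W,3),np.uint8); 
    for f,(x,y) in fs: im[y:y+f.shape[0],x:x+f.shape[1]]=f[:H-y,:W-x]
    cv2.imwrite(name,im)
E
python3 - <<'E'
from h import *
t=cams.get_image("top"); s=cams.get_image("scene")
compose("pics/c1.png",[(crop(t,155,160,125,130,4),(0,0)),(crop(t,298,112,40,48,7),(505,0)),(crop(t,395,150,70,62,4),(505,340))])
compose("pics/c2.png",[(crop(s,366,148,118,110,4),(0,0)),(crop(s,312,228,42,58,7),(480,0)),(crop(s,198,176,70,72,4),(0,445))])
E
```

```text
(no output)
```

View pics/c1.png

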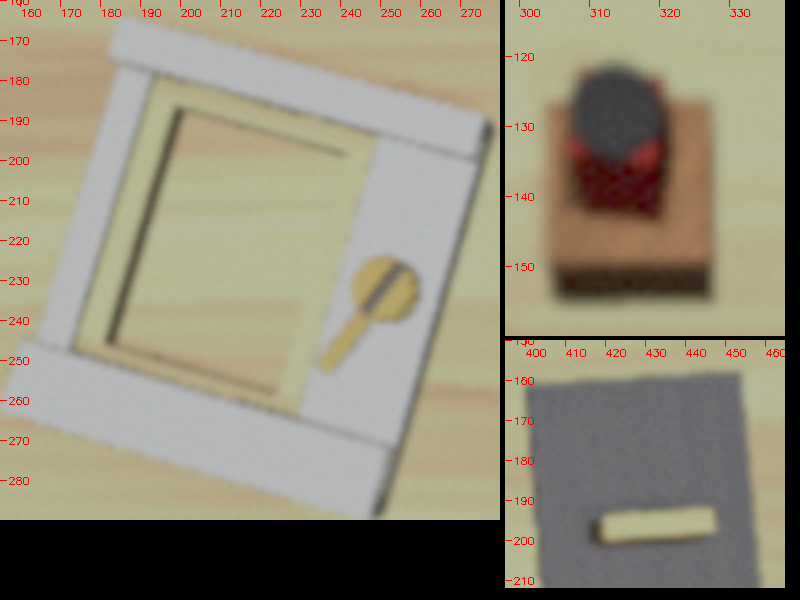

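View pics/c2.png

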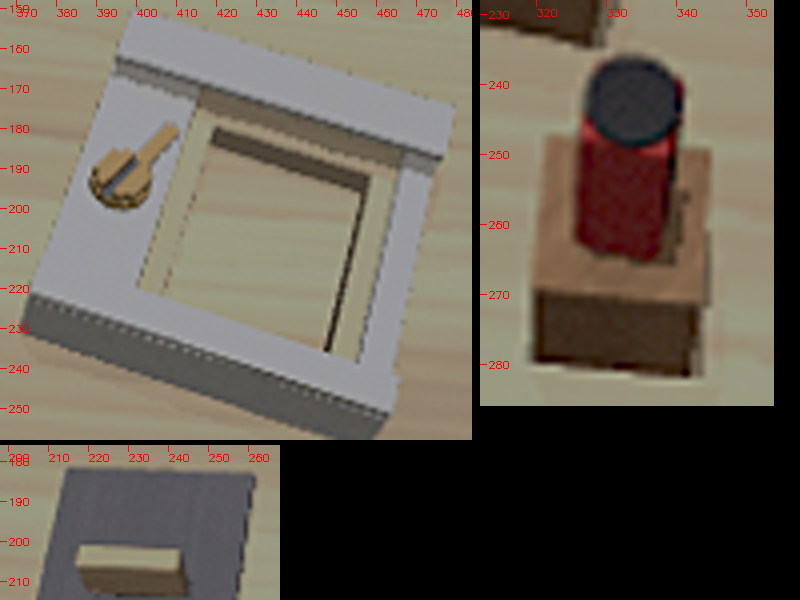

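The crops confirm the choices:
- **Frame:** corners at about (185,164), (278,190) and (249,289); the wide lip is the lower one, nearer the robot.
- **Button:** disc centre at (251.5,232), tongue tip at (237,250).
- **Driver:** cap at (314,128), in the stand with top corners (304,126) to (328,150).
- **Dark panel:** block top at (419–448, 192–200).

Now I fit the poses.

```bash
cat > fit.py <<'E'
from h import *
from scipy.optimize import least_squares
t=cams.get_image("top"); s=cams.get_image("scene")
def fit(obs,x0):
    def P(q,L):
        c,sn=np.cos(q[2]),np.sin(q[2]); L=np.array(L,float)
        return np.c_[q[0]+c*L[:,0]-sn*L[:,1],q[1]+sn*L[:,0]+c*L[:,1],L[:,2]]
    def f(q): return np.concatenate([(proj(d,P(q,[l for l,_ in o]))-np.array([p for _,p in o])).ravel() for d,o in obs])
    r=least_squares(f,x0,loss='soft_l1'); return r.x,np.round(f(r.x).reshape(-1,2),1).tolist()
ft=[((102,85,50),(185,163.5)),((102,-121,50),(278,190)),((78,85,50),(182,173.2)),((78,-121,50),(273.7,200)),((-78,85,50),(160.5,245.5)),((-78,-121,50),(253.7,272.5)),((-118,-121,50),(248.7,288.7))]
fs=[((-78,-121,50),(394.7,163)),((-78,85,50),(476.5,187.2)),((-118,85,50),(479.7,174.2)),((-118,-121,50),(398.5,151.5)),((102,-121,50),(373.5,221)),((102,85,50),(463,251))]
x0=[400,150,-.27]
for o in ([(t,ft)],[(s,fs)],[(t,ft),(s,fs)]): F,r=fit(o,x0);print("frame",F,r)
pt=[((86,60,6),(400.7,161.5)),((86,-60,6),(453.7,158.5)),((-86,60,6),(405,239)),((-86,-60,6),(460,236)),((7,30,40),(418.7,193.7)),((7,-30,40),(447.7,191.7)),((-7,-30,40),(447.7,198)),((-7,30,40),(418.7,200.5))]
print("panel",fit([(t,pt)],[430,-250,0]))
def tri(a,z): 
    q=at(t,a[0],z),at(s,a[1],z); print(q); return (q[0]+q[1])/2
print("blocktop scene",at(s,(217.5,201.5),40),at(s,(243,202),40))
print("disc"); D=tri([(251.5,232),(396.5,192.5)],43)
print("tongue"); 
a=tri([(237,250.5),(409,180)],40)
print("yaw tongue",np.arctan2(*(a-D)[::-1]),"slot top",[np.arctan2(*(at(t,(155+362/4,160+312/4),43)-at(t,(155+403/4,160+265/4),43))[::-1])])
c,sn=np.cos(F[2]),np.sin(F[2]); print("disc in frame",np.array([[c,sn],[-sn,c]])@(D-F[:2]))
st=[(304.3,126.3),(327.6,126),(327.6,149.9),(304.3,149.9)]
ss=[(312+65/7,228+137/7),(312+232/7,228+150/7),(312+228/7,228+305/7),(312+53/7,228+288/7)]
A=np.array([at(t,p,60) for p in st]);B=np.array([at(s,p,60) for p in ss]);print("stand",A,B,A.mean(0),B.mean(0))
print("cap",tri([(314,128.1),(312+153/7,228+100/7)],136))
h=at(t,(298+70/7,112+208/7),60),at(t,(298+157/7,112+218/7),60);print("handle bottom",h)
h=at(s,(312+97/7,228+245/7),60),at(s,(312+180/7,228+265/7),60);print(h)
E
python3 fit.py
```

```text
frame [513.39356564 213.56068826   6.01394467] [[0.5, 0.3], [-0.8, -1.3], [0.2, 1.3], [0.4, -0.3], [0.5, -0.5], [-0.3, -0.5], [-0.6, 2.0]]
frame [519.29838966 216.32392272  -6.55122897] [[-0.5, -1.3], [0.5, 0.0], [-0.3, 0.4], [-0.1, -1.4], [-0.5, 0.2], [1.2, 0.6]]
frame [515.91940364 214.83608487  37.42520095] [[0.3, -0.9], [-1.2, -2.2], [-0.1, 0.0], [-0.1, -1.2], [-0.1, -1.9], [-1.2, -1.5], [-1.5, 1.0], [-0.8, -2.5], [-0.1, -1.0], [-0.8, -0.5], [-0.4, -2.6], [-1.3, -1.5], [0.1, -0.7]]
panel (array([ 5.64157386e+02, -2.57773314e+02,  4.88430547e-02]), [[-0.7, -0.8], [0.4, -0.5], [0.2, 0.2], [0.3, 0.2], [0.1, -0.1], [-0.7, 0.5], [-0.2, 0.8], [0.5, -0.3]])
blocktop scene [ 565.86062866 -287.66404629] [ 560.83961962 -228.00334664]
disc
(array([489.17568302, 123.94228308]), array([498.09609606, 126.63368986]))
tongue
(array([450.40083102, 154.72112633]), array([456.21944281, 157.74671564]))
yaw tongue 2.4870489811921574 slot top [np.float64(2.428342343951293)]
disc in frame [  2.76984186 -92.23743765]
stand [[710.6781175   13.03182737]
 [710.94283451 -36.03528258]
 [659.55434809 -36.00427556]
 [659.85683498  12.7097226 ]] [[666.45046793 -34.95547726]
 [665.47291538  15.2803503 ]
 [714.96015965  17.49884021]
 [714.99993007 -33.59824001]] [685.25803377 -11.57450204] [690.47086826  -8.94363169]
(array([685.85579613, -11.12916851]), array([688.72913011,  -9.56024948]))
cap [687.29246312 -10.344709  ]
handle bottom (array([677.33365117,   5.05181974]), array([674.09048103, -21.00589112]))
(array([700.22260141, -22.11830201]), array([703.96825765,   2.64409259]))
```

```bash
cat > plan.py <<'E'
from h import *
def down(yaw,tilt=0,axis=None):
    "tool pointing down with its y axis at this world yaw; then leaned by tilt about a level world axis at yaw 'axis'"
    y=np.array([np.cos(yaw),np.sin(yaw),0]); z=np.array([0,0,-1.]); r=R.from_matrix(np.c_[np.cross(y,z),y,z])
    if tilt: r=R.from_rotvec(tilt*np.array([np.cos(axis),np.sin(axis),0]))*r
    return r
def plan(pos,rot,grip,step=33,deg=6.5,start=None):
    if start is None:
        s=arm.read_state(); start=(s["position"],R.from_quat(s["ee_rot"]))
    p,r=np.array(start[0],float),start[1]; pos=np.array(pos,float); p0=p.copy(); r0=r
    dv=(r0.inv()*rot).as_rotvec()
    n=max(1,int(np.ceil(max(np.linalg.norm(pos-p0)/step,np.degrees(np.linalg.norm(dv))/deg))))
    rows=[]
    for i in range(1,n+1):
        a=r.inv().apply(p0+(pos-p0)*i/n-p); b=np.degrees((r.inv()*(r0*R.from_rotvec(dv*i/n))).as_rotvec())
        a=np.round(a/1000,4);b=np.round(b,1)
        p=p+r.apply(a*1000); r=r*R.from_rotvec(np.radians(b)); rows.append([grip,*a.tolist(),*b.tolist()])
    for i in range(0,n,10): print(n,str(rows[i:i+10]).replace(" ","").replace("-0.0,","0,").replace("0.0,","0,"))
    return (p,r)
def show():
    s=arm.read_state(); r=R.from_quat(s["ee_rot"]).as_matrix()
    print(s["clock"],s["position"].round(1),"yaw_y",np.arctan2(r[1,1],r[0,1]).round(3),"z",r[:,2].round(3),s["contact_force"].round(1),s["gripper_width"].round(1),round(s["grasp_force"],1),s["joints"].round(2))
E
python3 - <<'E'
from plan import *
show()
a=plan([566,-257.5,110],down(0.049+np.pi),0,step=36); plan([566,-257.5,9],a[1],0,start=a)
a=plan([566,-257.5,110],down(0.049),0,step=36)
E
```

```text
Traceback (most recent call last):
  File "plan.py", line 22, in show
    print(s["clock"],s["position"].round(1),"yaw_y",np.arctan2(r[1,1],r[0,1]).round(3),"z",r[:,2].round(3),s["contact_force"].round(1),s["gripper_width"].round(1),round(s["grasp_force"],1),s["joints"].round(2))
                                                                                                                                       ^^^^^^^^^^^^^^^^^^^^^^^^
AttributeError: 'float' object has no attribute 'round'
```

```bash
sed -i 's/s\["gripper_width"\].round(1)/round(s["gripper_width"],1)/' plan.py
python3 - <<'E'
from plan import *
show()
a=plan([566,-257.5,110],down(0.049+np.pi),0,step=36); plan([566,-257.5,9],a[1],0,start=a)
E
```

```text
0.3 [221.7 584.1 230.9] yaw_y -1.934 z [-0.    -0.001 -1.   ] [ 0.5 -0.5  0.9] 85.7 0.0 [ 1.47  0.39  0.01 -0.   -1.19 -0.26]
26 [[0,0.0239,0.0256,0.0047,0,0,2.6],[0,0.025,0.0244,0.0046,0,0,2.5],[0,0.026,0.0233,0.0047,0,0,2.6],[0,0.0271,0.0222,0.0047,0,0,2.5],[0,0.028,0.0209,0.0047,0,0,2.6],[0,0.029,0.0196,0.0046,0,0,2.5],[0,0.0297,0.0184,0.0047,0,0,2.6],[0,0.0306,0.017,0.0047,0,0,2.5],[0,0.0313,0.0156,0.0047,0,0,2.6],[0,0.0319,0.0142,0.0046,0,0,2.5]]
26 [[0,0.0326,0.0128,0.0047,0,0,2.6],[0,0.0331,0.0113,0.0047,0,0,2.5],[0,0.0335,0.0099,0.0046,0,0,2.6],[0,0.034,0.0083,0.0047,0,0,2.6],[0,0.0343,0.0068,0.0047,0,0,2.5],[0,0.0346,0.0052,0.0047,0,0,2.6],[0,0.0348,0.0037,0.0046,0,0,2.5],[0,0.0349,0.0022,0.0047,0,0,2.6],[0,0.0349,0.0006,0.0047,0,0,2.5],[0,0.035,-0.001,0.0047,0,0,2.6]]
26 [[0,0.0349,-0.0025,0.0046,0,0,2.5],[0,0.0347,-0.004,0.0047,0,0,2.6],[0,0.0345,-0.0057,0.0047,0,0,2.5],[0,0.0343,-0.0071,0.0046,0,0,2.6],[0,0.0338,-0.0086,0.0047,0,0,2.5],[0,0.0335,-0.0102,0.0047,0,0,2.6]]
4 [[0,0,0,0.0252,0,0,0.0],[0,0,0,0.0253,0,0,0.0],[0,-0.0001,0,0.0252,0,0,0.0],[0,0,0,0.0253,0,0,0.0]]
```

Request:
servo_tool:
  commands:
    - [[0,0.024,0.0256,0.0047,0,0,2.6],[0,0.025,0.0244,0.0046,0,0,2.5],[0,0.026,0.0233,0.0047,0,0,2.6],[0,0.0271,0.0222,0.0047,0,0,2.5],[0,0.028,0.0209,0.0047,0,0,2.6],[0,0.029,0.0196,0.0046,0,0,2.5],[0,0.0297,0.0184,0.0047,0,0,2.6],[0,0.0306,0.017,0.0047,0,0,2.5],[0,0.0313,0.0156,0.0047,0,0,2.6],[0,0.0319,0.0142,0.0046,0,0,2.5]]

```text
clock: 1.13
position: [354.6, 259.0, 184.7]
ee_rot: [0.919, -0.394, 0.0, -0.0]
contact_force: [0.2, -0.1, -0.4]
gripper_width: 85.5
grasp_force: 0.0
```

Request:
servo_tool:
  commands:
    - [[0,0.0326,0.0128,0.0047,0,0,2.6],[0,0.0331,0.0113,0.0047,0,0,2.5],[0,0.0335,0.0099,0.0046,0,0,2.6],[0,0.034,0.0083,0.0047,0,0,2.6],[0,0.0343,0.0068,0.0047,0,0,2.5],[0,0.0346,0.0052,0.0047,0,0,2.6],[0,0.0348,0.0037,0.0046,0,0,2.5],[0,0.0349,0.0022,0.0047,0,0,2.6],[0,0.0349,0.0006,0.0047,0,0,2.5],[0,0.035,-0.001,0.0047,0,0,2.6]]

```text
clock: 1.97
position: [487.3, -64.8, 137.8]
ee_rot: [0.809, -0.588, 0.0, -0.0]
contact_force: [1.0, 0.2, 0.5]
gripper_width: 85.3
grasp_force: 0.0
```

Request:
servo_tool:
  commands:
    - [[0,0.0349,-0.0025,0.0046,0,0,2.5],[0,0.0347,-0.004,0.0047,0,0,2.6],[0,0.0345,-0.0057,0.0047,0,0,2.5],[0,0.0343,-0.0071,0.0046,0,0,2.6],[0,0.0338,-0.0086,0.0047,0,0,2.5],[0,0.0335,-0.0102,0.0047,0,0,2.6],[0,0,0,0,0,0,0],[0,0,0,0,0,0,0]]

```text
clock: 2.63
position: [566.0, -258.8, 108.6]
ee_rot: [0.723, -0.691, -0.001, 0.0]
contact_force: [-0.3, -0.3, -1.3]
gripper_width: 85.3
grasp_force: 0.0
```

Run:
```python
from plan import *
show()
plan([566,-257.5,9],down(0.049+np.pi),0)
```

```text
2.6333 [ 566.  -258.8  108.6] yaw_y -3.095 z [-0.002  0.    -1.   ] [-0.3 -0.3 -1.3] 85.3 0.0 [-0.17  0.49 -0.16 -0.   -0.93  0.22]
4 [[0,-0.0003,-0.0001,0.0249,0,0,-0.0],[0,-0.0003,0,0.0249,0,0,-0.1],[0,-0.0003,-0.0001,0.0249,0.1,0,-0.0],[0,-0.0003,0,0.0249,0,0,-0.1]]
```

Request:
servo_tool:
  commands:
    - [[0,0,0,0.025,0,0,0],[0,0,0,0.025,0,0,0],[0,0,0,0.025,0,0,0],[0,0,0,0.018,0,0,0],[0,0,0,0.006,0,0,0],[200,0,0,0,0,0,0],[255,0,0,0,0,0,0],[255,0,0,0,0,0,0],[255,0,0,0,0,0,0],[255,0,0,0,0,0,0]]

```text
clock: 3.47
position: [567.0, -257.3, 12.2]
ee_rot: [0.724, -0.689, 0.001, -0.001]
contact_force: [-0.1, 0.2, 0.2]
gripper_width: 25.5
grasp_force: 0.0
```

Request:
servo_tool:
  commands:
    - [[255,0,0,0,0,0,0],[255,0,0,0,0,0,0],[255,0,0,0,0,0,0],[255,0,0,0,0,0,0]]

```text
clock: 3.8
position: [567.1, -257.4, 12.1]
ee_rot: [0.724, -0.689, 0.001, -0.0]
contact_force: [-0.5, 1.4, 6.2]
gripper_width: 13.3
grasp_force: 59.6
```

Run:
```python
from plan import *
show()
t=cams.get_image("top"); s=cams.get_image("scene")
compose("pics/g1.png",[(crop(t,390,145,80,105,5),(0,0)),(crop(s,196,165,72,86,5),(410,0))])
```

```text
3.8 [ 567.1 -257.4   12.1] yaw_y -3.092 z [ 0.002 -0.001 -1.   ] [-0.5  1.4  6.2] 13.3 59.6 [-0.17  0.61 -0.24  0.   -0.72  0.22]
```

View pics/g1.png

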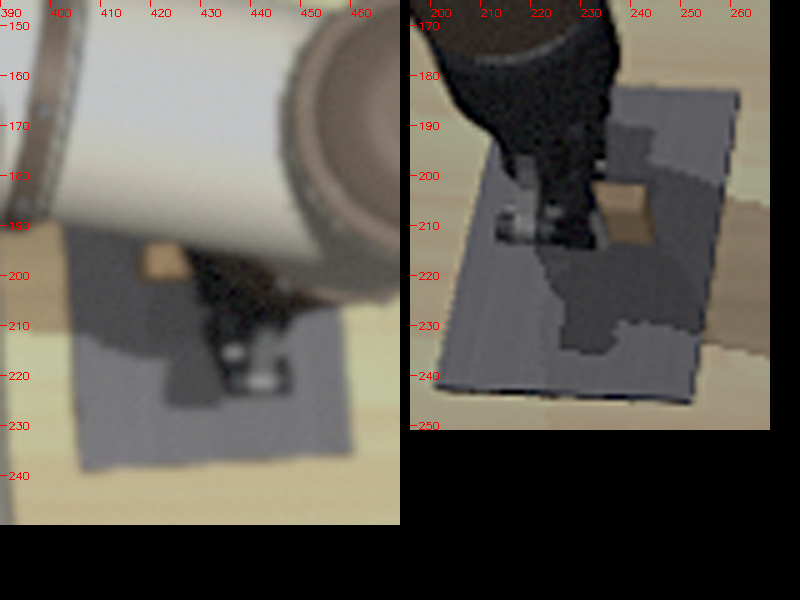

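The panel is gripped: width is 13.3, and the TCP at x=567 agrees with the mean of the two cameras. In the picture, the panel corners are still at (405,239) and (460,236). Next I lift it, carry it over and tilt it.

```bash
cat >> plan.py <<'E'
FX,FY,FA=516.35,214.95,-0.269
def fw(x,y,z): return [FX+np.cos(FA)*x-np.sin(FA)*y, FY+np.sin(FA)*x+np.cos(FA)*y, z]
def pan(cx,cz,th,y=0,d=12):
    "TCP pose for the panel's -x lower corner at frame (cx,cz), tilt th"
    u=np.array([np.cos(th),np.sin(th)]);n=np.array([-u[1],u[0]]); q=np.array([cx,cz])+86*u+d*n
    return fw(q[0],y,q[1]),down(FA+np.pi,th,FA-np.pi/2)
E
python3 - <<'E'
from plan import *
s=arm.read_state(); r=R.from_quat(s["ee_rot"])
a=plan(s["position"]+[0,0,100],r,255,step=28)
p,q=pan(-68,68,.26)
print(p,q.as_matrix().round(2)); a=plan(p,q,255,start=a,step=36)
E
```

```text
4 [[255,0,0,-0.025,0,0,0.0],[255,0,-0.0001,-0.025,0,0,0.0],[255,0.0001,0,-0.025,0,0,0.0],[255,0,-0.0001,-0.025,0,0,0.0]]
[np.float64(527.9421335861775), np.float64(211.7542593028583), np.float64(101.7056072003395)] [[-0.27 -0.93  0.25]
 [-0.96  0.26 -0.07]
 [-0.   -0.26 -0.97]]
14 [[255,-0.0336,0.0011,0.0007,1.0,0.2,1.3],[255,-0.0336,0.0019,0.0006,1.1,0.1,1.3],[255,-0.0335,0.0027,0.0005,1.0,0.2,1.3],[255,-0.0335,0.0035,0.0003,1.1,0.2,1.3],[255,-0.0334,0.0042,0.0001,1.0,0.1,1.3],[255,-0.0332,0.0049,-0.0001,1.1,0.2,1.3],[255,-0.0332,0.0057,-0.0002,1.0,0.2,1.3],[255,-0.033,0.0065,-0.0005,1.1,0.1,1.3],[255,-0.0328,0.0072,-0.0006,1.0,0.2,1.3],[255,-0.0327,0.0079,-0.0009,1.1,0.2,1.3]]
14 [[255,-0.0325,0.0087,-0.0012,1.0,0.1,1.3],[255,-0.0323,0.0093,-0.0014,1.1,0.2,1.3],[255,-0.032,0.0101,-0.0017,1.0,0.2,1.3],[255,-0.0318,0.0107,-0.002,1.1,0.1,1.2]]
```

Request:
servo_tool:
  commands:
    - [[255,0,0,-0.025,0,0,0],[255,0,0,-0.025,0,0,0],[255,0,0,-0.025,0,0,0],[255,0,0,-0.025,0,0,0],[255,-0.0336,0.0011,0.0007,1.0,0.2,1.3],[255,-0.0336,0.0019,0.0006,1.1,0.1,1.3],[255,-0.0335,0.0027,0.0005,1.0,0.2,1.3],[255,-0.0335,0.0035,0.0003,1.1,0.2,1.3],[255,-0.0334,0.0042,0.0001,1.0,0.1,1.3],[255,-0.0332,0.0049,-0.0001,1.1,0.2,1.3]]

```text
clock: 4.73
position: [548.4, -54.9, 105.8]
ee_rot: [-0.674, 0.737, -0.044, 0.034]
contact_force: [-0.5, 1.0, -2.0]
gripper_width: 12.8
grasp_force: 59.0
```

Request:
servo_tool:
  commands:
    - [[255,-0.0332,0.0057,-0.0002,1.0,0.2,1.3],[255,-0.033,0.0065,-0.0005,1.1,0.1,1.3],[255,-0.0328,0.0072,-0.0006,1.0,0.2,1.3],[255,-0.0327,0.0079,-0.0009,1.1,0.2,1.3],[255,-0.0325,0.0087,-0.0012,1.0,0.1,1.3],[255,-0.0323,0.0093,-0.0014,1.1,0.2,1.3],[255,-0.032,0.0101,-0.0017,1.0,0.2,1.3],[255,-0.0318,0.0107,-0.002,1.1,0.1,1.2],[255,0,0,0,0,0,0],[255,0,0,0,0,0,0]]

```text
clock: 5.57
position: [526.2, 213.0, 99.7]
ee_rot: [-0.602, 0.788, -0.102, 0.077]
contact_force: [-0.3, -0.5, -2.9]
gripper_width: 13.1
grasp_force: 59.1
```

Run:
```python
from plan import *
show()
t=cams.get_image("top"); s=cams.get_image("scene")
compose("pics/g2.png",[(crop(t,150,140,140,150,3),(0,0)),(crop(s,360,130,125,150,3),(422,0))])
p,q=pan(-68,68,.26);print(p)
a=plan(*pan(-68,30,.26),255,step=12)
a=plan(*pan(-101,28,.26),255,step=8,start=a)
```

```text
5.5667 [526.2 213.   99.7] yaw_y 2.876 z [ 0.245 -0.068 -0.967] [-0.3 -0.5 -2.9] 13.1 59.1 [ 0.76  0.34 -0.62  0.45 -0.52 -1.41]
[np.float64(527.9421335861775), np.float64(211.7542593028583), np.float64(101.7056072003395)]
4 [[255,-0.0003,0.002,0.0088,0,0,0.0],[255,-0.0002,0.002,0.0089,0.1,0,0.0],[255,-0.0003,0.0021,0.0088,0,-0.1,0.0],[255,-0.0002,0.002,0.0088,0.1,0,0.0]]
5 [[255,0,0.0065,-0.0013,0,0,0.0],[255,0,0.0065,-0.0013,0,0,0.0],[255,0,0.0064,-0.0013,0,0,0.0],[255,0,0.0065,-0.0013,0,0,0.0],[255,-0.0001,0.0065,-0.0013,0,0,0.0]]
```

View pics/g2.png

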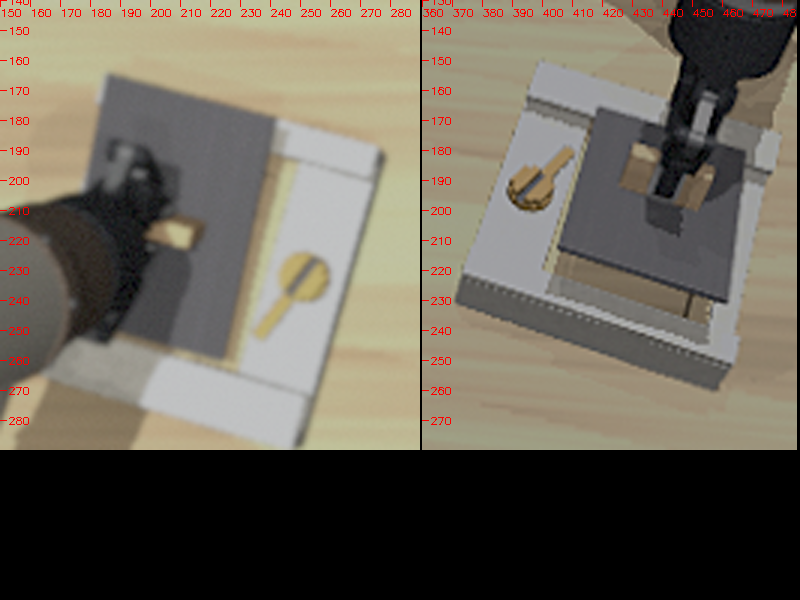

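Run:
```python
from plan import *
st=arm.read_state(); T=np.array(st["position"]); r=R.from_quat(st["ee_rot"])
t=cams.get_image("top"); s=cams.get_image("scene")
# tool y = -panel x ; tool z = -normal ; tool x -> panel y sign
M=r.as_matrix(); px=-M[:,1]; n=-M[:,2]; py=np.cross(n,px)
O=T-12*n
def c(a,b,z): return O+px*a+py*b+n*z
for d,L in((t,[((86,60,6),(186,164.3)),((86,-60,6),(241.7,179.3)),((-86,-60,6),(226,260))]),(s,[((86,-60,6),(405.3,212.7)),((86,60,6),(461.7,230.7)),((-86,-60,6),(418.3,165.7))])):
    for l,p in L:
        X=c(*l); e=at(d,p,X[2])-X[:2]; print(l,proj(d,X)[0].round(1),p,"err mm",e.round(1))
```

```text
(86, 60, 6) [185.8 162.5] (186, 164.3) err mm [-3.8 -0.5]
(86, -60, 6) [242.4 177.8] (241.7, 179.3) err mm [-3.1  1.4]
(-86, -60, 6) [223.8 259.4] (226, 260) err mm [-1.3 -4.6]
(86, -60, 6) [404.9 210.9] (405.3, 212.7) err mm [4.2 0.7]
(86, 60, 6) [462.  229.6] (461.7, 230.7) err mm [ 2.6 -0.8]
(-86, -60, 6) [418.7 164.5] (418.3, 165.7) err mm [ 3.7 -1. ]
```

Camera biases relative to the arm come out equal and opposite, so the mean frame pose holds. I now descend and slide the end in under the wide lip.

Request:
servo_tool:
  commands:
    - [[255,-0.0004,0.002,0.009,0,0,0],[255,-0.0004,0.002,0.009,0,0,0],[255,-0.0004,0.002,0.009,0,0,0],[255,-0.0003,0.002,0.009,0,0,0],[255,0,0,0,0,0,0],[255,0,0,0,0,0,0]]

```text
clock: 6.27
position: [529.1, 211.6, 63.6]
ee_rot: [-0.6, 0.789, -0.103, 0.078]
contact_force: [0.3, -0.3, -2.1]
gripper_width: 13.0
grasp_force: 58.9
```

```bash
sed -i 's/FX,FY,FA=516.35,214.95/FX,FY,FA=516.2,215.3/' plan.py
python3 - <<'E'
from plan import *
show(); print(pan(-68,30,.26)[0])
a=plan(*pan(-101,28,.26),255,step=8)
E
```

```text
6.2667 [529.1 211.6  63.6] yaw_y 2.872 z [ 0.246 -0.069 -0.967] [ 0.3 -0.3 -2.1] 13.0 58.9 [ 0.74  0.4  -0.68  0.57 -0.41 -1.52]
[np.float64(527.7921335861776), np.float64(212.1042593028583), np.float64(63.7056072003395)]
5 [[255,0,0.0068,-0.0014,0,0,-0.0],[255,0,0.0067,-0.0014,0,0,-0.0],[255,-0.0001,0.0068,-0.0013,0.1,0,-0.0],[255,0,0.0067,-0.0014,0,0,-0.0],[255,0,0.0068,-0.0014,0,-0.1,-0.1]]
```

Request:
servo_tool:
  commands:
    - [[255,0,0.0068,-0.0014,0,0,0],[255,0,0.0068,-0.0014,0,0,0],[255,0,0.0068,-0.0014,0,0,0],[255,0,0.0068,-0.0014,0,0,0],[255,0,0.0068,-0.0014,0,0,0],[255,0,0,0,0,0,0],[255,0,0,0,0,0,0]]

```text
clock: 6.85
position: [495.3, 222.5, 62.2]
ee_rot: [-0.601, 0.788, -0.102, 0.079]
contact_force: [0.0, 0.4, -1.7]
gripper_width: 13.4
grasp_force: 59.0
```

Run:
```python
from plan import *
show(); print(pan(-101,28,.26)[0])
a=None
for th in (.18,.10,.05,0):
    a=plan(*pan(-101,25,th),255,step=8,deg=2.4,start=a)
```

```text
6.85 [495.3 222.5  62.2] yaw_y 2.874 z [ 0.247 -0.067 -0.967] [ 0.   0.4 -1.7] 13.4 59.0 [ 0.79  0.36 -0.76  0.63 -0.39 -1.63]
[np.float64(495.97890777237797), np.float64(220.87458787824207), np.float64(61.7056072003395)]
2 [[255,0.0007,-0.0004,0.0053,-2.3,0,0.0],[255,0.0006,-0.0007,0.0053,-2.2,0.1,0.1]]
2 [[255,0,-0.0003,0.0034,-2.3,0,-0.0],[255,0,-0.0005,0.0035,-2.3,0,-0.0]]
2 [[255,0,-0.0002,0.0021,-1.4,0,-0.0],[255,0,-0.0003,0.0022,-1.5,0,-0.0]]
2 [[255,0,-0.0003,0.0021,-1.4,0,-0.0],[255,0,-0.0003,0.0022,-1.4,0,-0.0]]
```

Request:
servo_tool:
  commands:
    - [[255,0.0006,-0.0004,0.0053,-2.3,0,0],[255,0.0006,-0.0007,0.0053,-2.2,0,0],[255,0,-0.0003,0.0034,-2.3,0,0],[255,0,-0.0005,0.0035,-2.3,0,0],[255,0,0,0,0,0,0]]

```text
clock: 7.27
position: [502.8, 220.9, 45.4]
ee_rot: [-0.605, 0.795, -0.039, 0.032]
contact_force: [0.6, 0.8, -2.7]
gripper_width: 12.9
grasp_force: 59.1
```

Run:
```python
from plan import *
show(); print(pan(-101,25,.1)[0])
a=plan(*pan(-101,24,.05),255,step=8,deg=1.5)
a=plan(*pan(-101,23,.0),255,step=8,deg=1.5,start=a)
```

```text
7.2667 [502.8 220.9  45.4] yaw_y 2.871 z [ 0.097 -0.023 -0.995] [ 0.6  0.8 -2.7] 12.9 59.1 [ 0.75  0.44 -0.52  0.16 -0.56 -1.15]
[np.float64(500.1703347061365), np.float64(219.71908759594027), np.float64(45.52572381496353)]
2 [[255,0.0009,0.0009,0.0025,-1.4,0.1,-0.0],[255,0.001,0.0008,0.0025,-1.5,0.1,-0.1]]
2 [[255,0,-0.0002,0.0026,-1.4,0,0.0],[255,0,-0.0003,0.0027,-1.4,0,0.0]]
```

Request:
servo_tool:
  commands:
    - [[255,0.0009,0.001,0.0025,-1.4,0.1,0],[255,0.001,0.001,0.0025,-1.5,0.1,0],[255,0,0.0002,0.0026,-1.4,0,0],[255,0,0.0002,0.0026,-1.4,0,0],[255,0,0,0,0,0,0],[255,0,0,0,0,0,0]]

```text
clock: 7.77
position: [498.9, 218.0, 34.9]
ee_rot: [-0.606, 0.796, -0.002, -0.001]
contact_force: [1.3, 0.1, -2.5]
gripper_width: 13.0
grasp_force: 59.1
```

Run:
```python
from plan import *
show(); print(pan(-101,23,0)[0])
a=plan(*pan(-101,22.3,.0),255,step=8,deg=1.5)
a=plan(*pan(-83.5,22.3,.0),255,step=4,deg=1.5,start=a)
```

```text
7.7667 [498.9 218.   34.9] yaw_y 2.872 z [ 0.001 -0.003 -1.   ] [ 1.3  0.1 -2.5] 13.0 59.1 [ 0.71  0.47 -0.43  0.01 -0.67 -0.99]
[np.float64(501.7394428119093), np.float64(219.2865129888108), np.float64(35.0)]
1 [[255,-0.002,-0.0024,0.0006,-0.1,-0.2,-0.0]]
5 [[255,0,-0.0035,0,0,0,-0.0],[255,0,-0.0035,0,0,0,-0.0],[255,0,-0.0035,0,0,0,-0.0],[255,0,-0.0035,0,0,0,-0.0],[255,0,-0.0035,0,0,0,-0.0]]
```

Request:
servo_tool:
  commands:
    - [[255,-0.001,-0.003,0,0,-0.1,0],[255,-0.001,-0.0035,0,0,-0.1,0],[255,0,-0.0035,0,0,0,0],[255,0,-0.0035,0,0,0,0],[255,0,-0.0035,0,0,0,0],[255,0,-0.0025,0,0,0,0],[255,0,0,0.0005,0,0,0],[255,0,0,0.0005,0,0,0],[255,0,0,0,0,0,0],[255,0,0,0,0,0,0]]

```text
clock: 8.6
position: [517.9, 214.9, 34.1]
ee_rot: [-0.606, 0.795, -0.0, 0.0]
contact_force: [0.1, -1.7, -0.9]
gripper_width: 13.3
grasp_force: 59.3
```

Run:
```python
from plan import *
show(); p=arm.read_state()["position"]
d=p[:2]-[FX,FY]; c,s=np.cos(FA),np.sin(FA); print("TCP in frame",c*d[0]+s*d[1],-s*d[0]+c*d[1])
```

```text
8.6 [517.9 214.9  34.1] yaw_y 2.873 z [ 0.001  0.    -1.   ] [ 0.1 -1.7 -0.9] 13.3 59.3 [ 0.68  0.5  -0.39  0.   -0.69 -0.95]
TCP in frame 1.7268426425211714 0.11056507986265252
```

Request:
servo_tool:
  commands:
    - [[255,0,0,0.0005,0,0,0],[255,0,0,0.0003,0,0,0],[255,0,0,0,0,0,0],[150,0,0,0,0,0,0],[100,0,0,0,0,0,0],[0,0,0,0,0,0,0],[0,0,0,0,0,0,0],[0,0,0,-0.015,0,0,0],[0,0,0,-0.03,0,0,0],[0,0,0,-0.035,0,0,0]]

```text
clock: 9.43
position: [516.4, 214.0, 111.9]
ee_rot: [-0.606, 0.796, 0.0, -0.003]
contact_force: [1.1, 1.1, 0.4]
gripper_width: 85.4
grasp_force: 0.0
```

Run:
```python
from plan import *
show()
# handle yaw about -0.135 (mod pi/2), stand at about (688.5,-10)
a=plan([600,100,200],down(-0.135+np.pi),0,step=38)
a=plan([688,-10.5,200],down(-0.135+np.pi),0,step=38,start=a)
```

```text
9.4333 [516.4 214.  111.9] yaw_y 2.873 z [-0.004 -0.003 -1.   ] [1.1 1.1 0.4] 85.4 0.0 [ 0.68  0.39 -0.31 -0.   -0.87 -0.95]
5 [[0,0.0176,-0.0221,-0.0176,0,0,-1.5],[0,0.0182,-0.0217,-0.0177,0.1,-0.1,-1.6],[0,0.0187,-0.0211,-0.0176,0,0,-1.5],[0,0.0193,-0.0207,-0.0176,0.1,-0.1,-1.5],[0,0.0199,-0.0202,-0.0176,0,0,-1.6]]
4 [[0,0.0244,-0.0255,0,0,0,0.0],[0,0.0244,-0.0255,0,0,0,0.0],[0,0.0244,-0.0255,0,0,0,0.0],[0,0.0245,-0.0255,0,0,0,0.0]]
```

Request:
servo_tool:
  commands:
    - [[0,0.0176,-0.0221,-0.0176,0,0,-1.5],[0,0.0182,-0.0217,-0.0177,0.1,-0.1,-1.6],[0,0.0187,-0.0211,-0.0176,0,0,-1.5],[0,0.0193,-0.0207,-0.0176,0.1,-0.1,-1.5],[0,0.0199,-0.0202,-0.0176,0,0,-1.6],[0,0.0244,-0.0255,0,0,0,0],[0,0.0244,-0.0255,0,0,0,0],[0,0.0244,-0.0255,0,0,0,0],[0,0.0244,-0.0255,0,0,0,0],[0,0,0,0,0,0,0]]

```text
clock: 10.27
position: [691.6, -14.6, 199.8]
ee_rot: [-0.656, 0.755, -0.001, 0.002]
contact_force: [-0.1, 0.6, -0.2]
gripper_width: 85.4
grasp_force: 0.0
```

Run:
```python
from plan import *
show()
a=plan([687.6,-9.7,86],down(-0.135+np.pi),0,step=20)
t=cams.get_image("top"); s=cams.get_image("scene")
compose("pics/g3.png",[(crop(t,150,150,135,145,3),(0,0)),(crop(s,360,140,125,130,3),(410,0))])
```

```text
10.2667 [691.6 -14.6 199.8] yaw_y 3.002 z [ 0.005  0.002 -1.   ] [-0.1  0.6 -0.2] 85.4 0.0 [ 0.21  0.52  0.14 -0.   -1.19 -0.35]
6 [[0,-0.0007,0.0008,0.019,0,0,-0.0],[0,-0.0006,0.0009,0.0189,-0.1,0,-0.1],[0,-0.0007,0.0008,0.019,0,0.1,-0.0],[0,-0.0007,0.0008,0.0189,-0.1,0,-0.1],[0,-0.0007,0.0008,0.019,0,0,-0.0],[0,-0.0007,0.0008,0.019,-0.1,0,-0.1]]
```

View pics/g3.png

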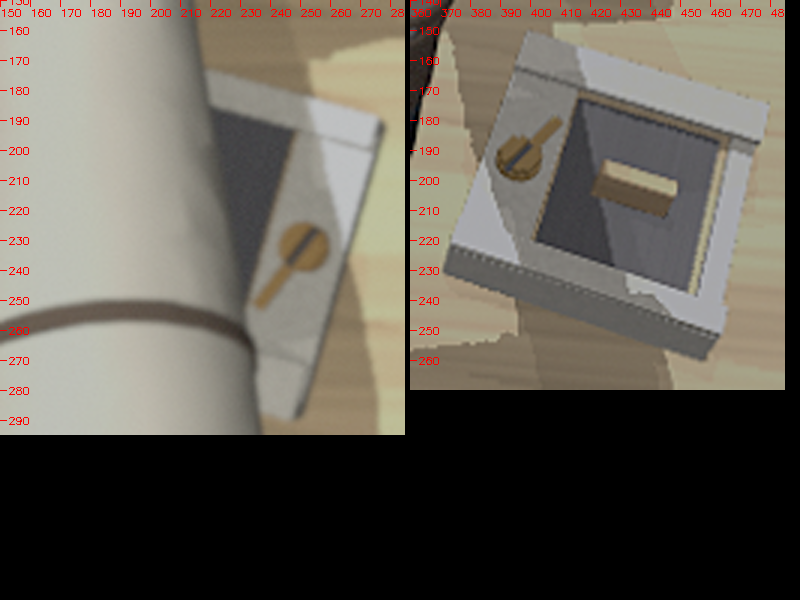

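The scene view shows the panel flat in the frame with both ends under the lips, block at (430,198). Now the driver.

Request:
servo_tool:
  commands:
    - [[0,-0.002,0.0025,0.019,0,0,0],[0,-0.002,0.0025,0.019,0,0,0],[0,0,0,0.019,0,0,0],[0,0,0,0.019,0,0,0],[0,0,0,0.019,0,0,0],[0,0,0,0.019,0,0,0],[0,0,0,0,0,0,0],[0,0,0,0,0,0,0]]

```text
clock: 11.03
position: [684.1, -3.8, 86.7]
ee_rot: [-0.659, 0.752, 0.0, 0.002]
contact_force: [0.2, 0.3, 0.5]
gripper_width: 85.5
grasp_force: 0.0
```

Run:
```python
from plan import *
show()
plan([687.6,-9.7,86],down(-0.135+np.pi),0,step=20)
```

```text
11.0333 [684.1  -3.8  86.7] yaw_y 3.009 z [ 0.002  0.003 -1.   ] [0.2 0.3 0.5] 85.5 0.0 [ 0.23  0.6  -0.01 -0.   -0.96 -0.36]
1 [[0,0.0054,-0.0042,0.0007,-0.1,0.2,0.1]]
```

Request:
servo_tool:
  commands:
    - [[0,0.003,-0.002,0,0,0,0],[0,0.0025,-0.002,0,0,0,0],[120,0,0,0,0,0,0],[255,0,0,0,0,0,0],[255,0,0,0,0,0,0],[255,0,0,0,0,0,0],[255,0,0,0,0,0,0],[255,0,0,0,0,0,0],[255,0,0,0,0,0,0],[255,0,0,0,0,0,0]]

```text
clock: 11.87
position: [688.5, -10.8, 87.6]
ee_rot: [-0.658, 0.753, -0.001, 0.003]
contact_force: [-0.5, -1.2, 1.5]
gripper_width: 25.5
grasp_force: 59.1
```

Run:
```python
from plan import *
show()
```

```text
11.8667 [688.5 -10.8  87.6] yaw_y 3.007 z [ 0.005  0.003 -1.   ] [-0.5 -1.2  1.5] 25.5 59.1 [ 0.22  0.61  0.   -0.   -0.96 -0.35]
```

Request:
servo_tool:
  commands:
    - [[255,0,0,-0.01,0,0,0],[255,0,0,-0.02,0,0,0],[255,0,0,-0.025,0,0,0],[255,0,0,-0.025,0,0,0],[255,0,0,-0.025,0,0,0],[255,0,0,-0.025,0,0,0],[255,0,0,0,0,0,0],[255,0,0,0,0,0,0]]

```text
clock: 12.53
position: [688.2, -11.0, 219.5]
ee_rot: [-0.658, 0.753, -0.001, 0.005]
contact_force: [-0.3, -0.3, -1.5]
gripper_width: 25.2
grasp_force: 60.3
```

Run:
```python
from plan import *
show()
st=arm.read_state(); T=st["position"]
t=cams.get_image("top"); s=cams.get_image("scene")
a=proj(s,T-[0,0,77.6])[0]; b=proj(t,[688,-10,60])[0]; print(a,b)
compose("pics/g4.png",[(crop(s,int(a[0])-30,int(a[1])-45,60,75,7),(0,0)),(crop(t,int(b[0])-25,int(b[1])-25,50,50,7),(430,0))])
```

```text
12.5333 [688.2 -11.  219.5] yaw_y 3.007 z [ 0.008  0.004 -1.   ] [-0.3 -0.3 -1.5] 25.2 60.3 [ 0.22  0.5   0.16 -0.   -1.22 -0.35]
[333.25533921 240.58214626] [315.19345592 136.70298701]
```

View pics/g4.png

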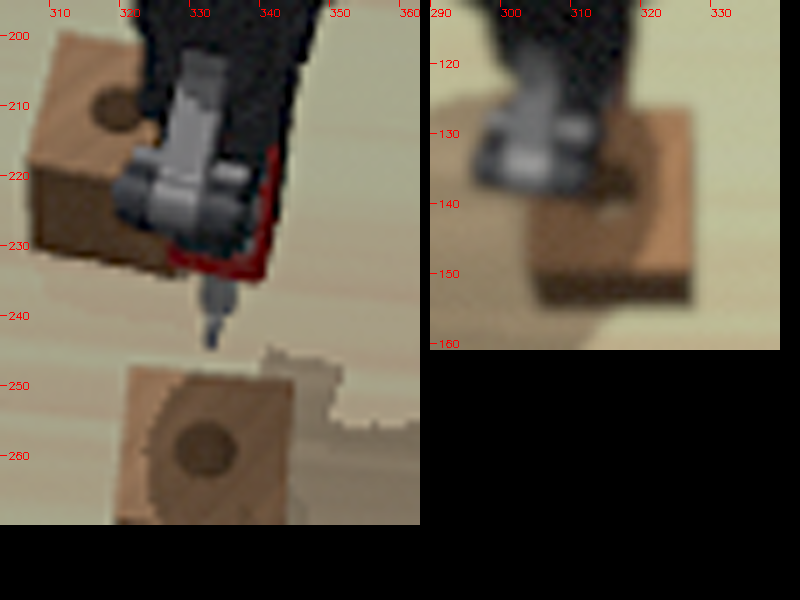

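The blade is seen edge-on from +x at (333,244), so its width lies along the tool's y. I move over the button, with the tool's y at yaw 2.46 to match the slot.

Run:
```python
from plan import *
s=cams.get_image("scene"); print("hole scene",at(s,(330.8,259.2),60))
a=plan([492.4,125.5,145],down(2.46),255,step=36)
```

```text
hole scene [690.72607961 -12.74264394]
7 [[255,-0.0156,0.0301,0.0101,0,0,4.5],[255,-0.0132,0.0313,0.0101,0,0.1,4.5],[255,-0.0107,0.0322,0.0101,0,0,4.4],[255,-0.0082,0.0329,0.0101,0,0,4.5],[255,-0.0056,0.0335,0.0101,0,0,4.5],[255,-0.0029,0.0338,0.0101,0,0.1,4.5],[255,-0.0003,0.0339,0.01,0,0,4.4]]
```

Request:
servo_tool:
  commands:
    - [[255,-0.0156,0.0301,0.01,0,0,4.5],[255,-0.0132,0.0313,0.01,0,0,4.5],[255,-0.0107,0.0322,0.01,0,0,4.5],[255,-0.0082,0.0329,0.01,0,0,4.5],[255,-0.0056,0.0335,0.01,0,0,4.5],[255,-0.0029,0.0338,0.01,0,0,4.5],[255,-0.0003,0.0339,0.01,0,0,4.5],[255,0,0,0,0,0,0],[255,0,0,0,0,0,0],[255,0,0,0,0,0,0]]

```text
clock: 13.52
position: [494.0, 125.8, 146.6]
ee_rot: [-0.43, 0.903, 0.0, 0.003]
contact_force: [1.0, -0.1, -1.8]
gripper_width: 25.2
grasp_force: 60.4
```

Run:
```python
from plan import *
show()
plan([492.4,125.5,128],down(2.46),255,step=8)
```

```text
13.5167 [494.  125.8 146.6] yaw_y 2.459 z [ 0.004  0.003 -1.   ] [ 1.  -0.1 -1.8] 25.2 60.4 [ 0.57  0.27 -0.4   0.   -0.9  -1.25]
3 [[255,0.0004,0.0004,0.0062,0,0.1,-0.0],[255,0.0005,0.0003,0.0062,-0.1,0.1,-0.0],[255,0.0004,0.0004,0.0061,0,0.1,-0.1]]
```

Request:
servo_tool:
  commands:
    - [[255,0.0004,0.0004,0.007,0,0.1,0],[255,0.0004,0.0004,0.007,-0.1,0.1,0],[255,0.0004,0.0004,0.007,0,0,0],[255,0,0,0,0,0,0],[255,0,0,0,0,0,0]]

```text
clock: 13.93
position: [492.1, 125.0, 124.9]
ee_rot: [-0.429, 0.903, 0.0, -0.0]
contact_force: [0.2, 0.6, -0.4]
gripper_width: 25.5
grasp_force: 60.4
```

Run:
```python
from plan import *
show()
t=cams.get_image("top"); s=cams.get_image("scene")
compose("pics/g5.png",[(crop(s,375,160,55,55,10),(0,0)),(crop(t,225,210,45,50,5),(560,0))])
```

```text
13.9333 [492.1 125.  124.9] yaw_y 2.457 z [-0.001  0.001 -1.   ] [ 0.2  0.6 -0.4] 25.5 60.4 [ 0.57  0.3  -0.42 -0.   -0.85 -1.25]
```

View pics/g5.png

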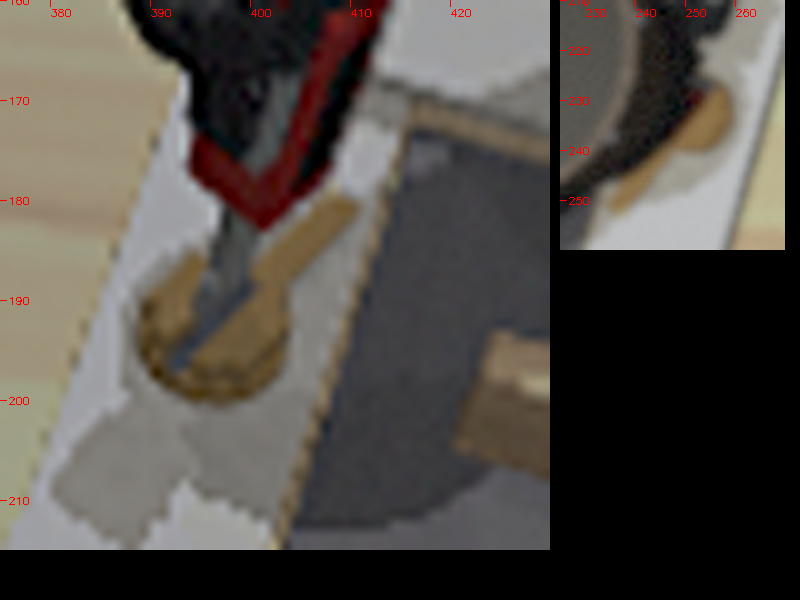

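The blade, at (392,196)–(399,188), lies over the slot line, so I lower it.

Request:
servo_tool:
  commands:
    - [[255,0,0,0.002,0,0,0],[255,0,0,0.002,0,0,0],[255,0,0,0.002,0,0,0],[255,0,0,0.001,0,0,0],[255,0,0,0,0,0,0]]

```text
clock: 14.45
position: [492.0, 125.5, 118.5]
ee_rot: [-0.429, 0.903, 0.0, 0.001]
contact_force: [-0.3, 0.1, -0.6]
gripper_width: 25.2
grasp_force: 60.4
```

```bash
python3 -c "
from plan import *
show()"
```

```text
14.45 [492.  125.5 118.5] yaw_y 2.458 z [ 0.001  0.001 -1.   ] [-0.3  0.1 -0.6] 25.2 60.4 [ 0.57  0.3  -0.43 -0.   -0.83 -1.25]
```

Request:
servo_tool:
  commands:
    - [[255,0,0,0.002,0,0,0],[255,0,0,0.0015,0,0,0],[255,0,0,0.001,0,0,0],[255,0,0,0,0,0,0],[255,0,0,0,0,0,0]]

```text
clock: 14.87
position: [492.2, 125.6, 114.2]
ee_rot: [-0.429, 0.903, 0.0, 0.001]
contact_force: [-0.2, -0.5, -2.2]
gripper_width: 25.4
grasp_force: 60.4
```

```bash
python3 -c "
from plan import *
show()"
```

```text
14.8667 [492.2 125.6 114.2] yaw_y 2.458 z [ 0.001  0.001 -1.   ] [-0.2 -0.5 -2.2] 25.4 60.4 [ 0.57  0.31 -0.44 -0.   -0.82 -1.25]
```

Request:
servo_tool:
  commands:
    - [[255,0,0,0,0,0,4],[255,0,0,0,0,0,4],[255,0,0,0,0,0,4],[255,0,0,0,0,0,4],[255,0,0,0,0,0,4],[255,0,0,0,0,0,4],[255,0,0,0,0,0,4],[255,0,0,0,0,0,4],[255,0,0,0,0,0,4],[255,0,0,0,0,0,4]]

```text
clock: 15.7
position: [492.1, 125.6, 114.4]
ee_rot: [-0.093, 0.996, 0.001, 0.001]
contact_force: [-0.8, 0.7, 0.2]
gripper_width: 25.7
grasp_force: 60.4
```

```bash
python3 -c "
from plan import *
show(); print(arm.read_state()['wrist_torque'])"
```

```text
15.7 [492.1 125.6 114.4] yaw_y 1.756 z [ 0.001  0.002 -1.   ] [-0.8  0.7  0.2] 25.7 60.4 [ 0.57  0.31 -0.44 -0.   -0.82 -1.95]
[0.2103571  0.35049361 0.08865997]
```

Request:
servo_tool:
  commands:
    - [[255,0,0,0,0,0,4],[255,0,0,0,0,0,4],[255,0,0,0,0,0,4],[255,0,0,0,0,0,4],[255,0,0,0,0,0,4],[255,0,0,0,0,0,4],[255,0,0,0,0,0,3],[255,0,0,0,0,0,2],[255,0,0,0,0,0,0]]

```text
clock: 16.45
position: [491.6, 125.7, 114.3]
ee_rot: [0.158, 0.987, 0.001, -0.0]
contact_force: [-1.8, 2.3, 0.6]
gripper_width: 25.1
grasp_force: 60.5
```

```bash
python3 -c "
from plan import *
show(); print(arm.read_state()['wrist_torque'])"
```

```text
16.45 [491.6 125.7 114.3] yaw_y 1.253 z [-0.     0.002 -1.   ] [-1.8  2.3  0.6] 25.1 60.5 [ 0.57  0.31 -0.44 -0.   -0.82 -2.46]
[0.58920006 0.89937969 0.0463596 ]
```

Request:
servo_tool:
  commands:
    - [[255,0,0,0,0,0,2],[255,0,0,0,0,0,2],[255,0,0,0,0,0,2],[255,0,0,0,0,0,2],[255,0,0,0,0,0,2],[255,0,0,0,0,0,0]]

```text
clock: 16.95
position: [491.5, 125.7, 114.3]
ee_rot: [0.243, 0.97, 0.001, -0.0]
contact_force: [-3.1, 1.7, 0.5]
gripper_width: 25.6
grasp_force: 60.6
```

```bash
python3 -c "
from plan import *
show(); print(arm.read_state()['wrist_torque'])"
```

```text
16.95 [491.5 125.7 114.3] yaw_y 1.079 z [-0.     0.002 -1.   ] [-3.1  1.7  0.5] 25.6 60.6 [ 0.57  0.31 -0.44 -0.   -0.82 -2.63]
[0.77923126 1.14546984 0.06654493]
```

Request:
servo_tool:
  commands:
    - [[255,0,0,0,0,0,2],[255,0,0,0,0,0,2],[255,0,0,0,0,0,2],[255,0,0,0,0,0,0],[255,0,0,0,0,0,0]]

```text
clock: 17.37
position: [491.6, 125.8, 114.3]
ee_rot: [0.293, 0.956, 0.001, -0.0]
contact_force: [-4.3, 3.9, 1.6]
gripper_width: 25.1
grasp_force: 60.7
```

Run:
```python
from plan import *
show(); print(arm.read_state()['wrist_torque'])
t=cams.get_image("top"); s=cams.get_image("scene")
# expected tongue tip pixel if at stop / start, for reference
for ang in (1.45,1.3,1.15): 
    a=FA+np.pi/2+1.45-ang; print(ang,proj(s,[492.5+3.5+54*np.cos(a),126-.4+54*np.sin(a),37])[0].round(1))
compose("pics/g6.png",[(crop(s,375,165,55,55,10),(0,0)),(crop(t,200,200,70,60,3),(560,0))])
```

```text
17.3667 [491.6 125.8 114.3] yaw_y 0.976 z [-0.     0.002 -1.   ] [-4.3  3.9  1.6] 25.1 60.7 [ 0.57  0.31 -0.44 -0.   -0.82 -2.73]
[1.19325479 1.62261631 0.08985761]
1.45 [417.7 200.2]
1.3 [418.2 197.4]
1.15 [418.3 194.6]
```

View pics/g6.png

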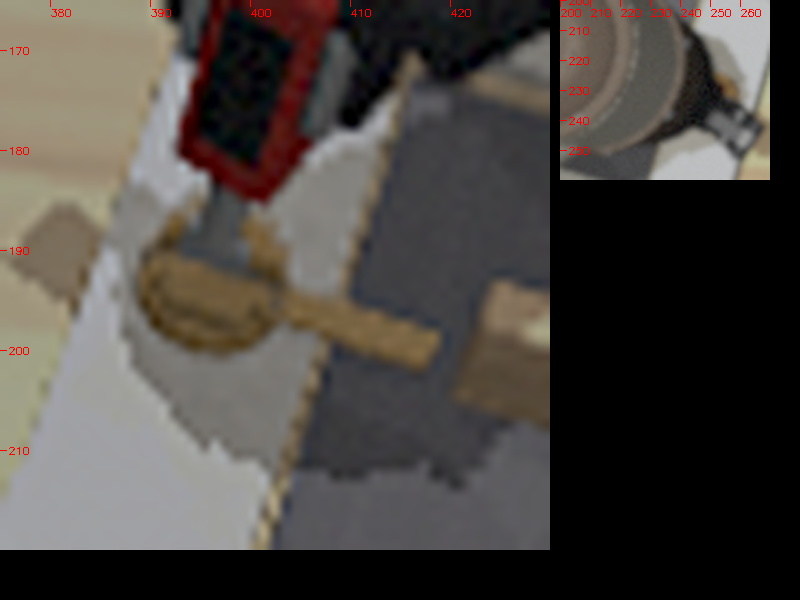

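The tongue points straight across, with its tip at (417.5,200) against a predicted (417.7,200.2) at the stop. I ease off, lift, and carry the driver back.

Request:
servo_tool:
  commands:
    - [[255,0,0,0,0,0,-3],[255,0,0,0,0,0,-3],[255,0,0,0,0,0,-3],[255,0,0,-0.01,0,0,0],[255,0,0,-0.02,0,0,0],[255,0,0,-0.025,0,0,0],[255,0,0,-0.025,0,0,0],[255,0,0,-0.01,0,0,0],[255,0,0,0,0,0,0],[255,0,0,0,0,0,0]]

```text
clock: 18.3
position: [492.0, 125.3, 204.2]
ee_rot: [0.218, 0.976, 0.001, 0.001]
contact_force: [0.0, 0.0, -1.3]
gripper_width: 25.2
grasp_force: 60.3
```

Run:
```python
from plan import *
show(); print(arm.read_state()['wrist_torque'])
a=plan([688.4,-10.8,180],down(3.007),255,step=36)
```

```text
18.3 [492.  125.3 204.2] yaw_y 1.13 z [ 0.002  0.002 -1.   ] [ 0.   0.  -1.3] 25.2 60.3 [ 0.57  0.21 -0.32 -0.   -1.04 -2.58]
[-0.05460477  0.07446186  0.00853771]
17 [[255,-0.0139,-0.0023,0.0014,0,0,-6.3],[255,-0.0135,-0.0039,0.0015,0,0,-6.3],[255,-0.013,-0.0052,0.0014,0,0,-6.4],[255,-0.0124,-0.0068,0.0014,0,0,-6.3],[255,-0.0115,-0.008,0.0014,0,0.1,-6.3],[255,-0.0106,-0.0092,0.0014,0,0,-6.3],[255,-0.0095,-0.0104,0.0014,0,0,-6.4],[255,-0.0083,-0.0113,0.0014,0,0,-6.3],[255,-0.007,-0.0122,0.0015,0,0,-6.3],[255,-0.0056,-0.0129,0.0014,0,0,-6.3]]
17 [[255,-0.0042,-0.0134,0.0014,0.1,0,-6.4],[255,-0.0027,-0.0138,0.0014,0,0,-6.3],[255,-0.0011,-0.014,0.0014,0,0,-6.3],[255,0.0004,-0.0141,0.0015,0,0,-6.3],[255,0.002,-0.0139,0.0014,0,0.1,-6.4],[255,0.0035,-0.0136,0.0014,0,0,-6.3],[255,0.005,-0.0132,0.0015,0,0,-6.3]]
```

Request:
servo_tool:
  commands:
    - [[255,-0.0139,-0.0023,0.0014,0,0,-6.3],[255,-0.0135,-0.0039,0.0015,0,0,-6.3],[255,-0.013,-0.0052,0.0014,0,0,-6.4],[255,-0.0124,-0.0068,0.0014,0,0,-6.3],[255,-0.0115,-0.008,0.0014,0,0,-6.3],[255,-0.0106,-0.0092,0.0014,0,0,-6.3],[255,-0.0095,-0.0104,0.0014,0,0,-6.4],[255,-0.0083,-0.0113,0.0014,0,0,-6.3],[255,-0.007,-0.0122,0.0015,0,0,-6.3],[255,-0.0056,-0.0129,0.0014,0,0,-6.3]]

```text
clock: 19.13
position: [607.1, 44.6, 187.3]
ee_rot: [-0.328, 0.945, 0.001, -0.002]
contact_force: [-0.8, -0.4, -1.2]
gripper_width: 25.3
grasp_force: 60.3
```

Request:
servo_tool:
  commands:
    - [[255,-0.0042,-0.0134,0.0014,0,0,-6.4],[255,-0.0027,-0.0138,0.0014,0,0,-6.3],[255,-0.0011,-0.014,0.0014,0,0,-6.3],[255,0.0004,-0.0141,0.0015,0,0,-6.3],[255,0.002,-0.0139,0.0014,0,0,-6.4],[255,0.0035,-0.0136,0.0014,0,0,-6.3],[255,0.005,-0.0132,0.0015,0,0,-6.3],[255,0,0,0,0,0,0],[255,0,0,0,0,0,0],[255,0,0,0,0,0,0]]

```text
clock: 19.97
position: [687.6, -10.6, 178.2]
ee_rot: [-0.657, 0.754, 0.001, -0.0]
contact_force: [-0.0, 0.6, -1.0]
gripper_width: 25.2
grasp_force: 60.3
```

Run:
```python
from plan import *
show(); print(arm.read_state()['wrist_torque'])
a=plan([688.4,-10.8,144],down(3.007),255,step=8)
```

```text
19.9667 [687.6 -10.6 178.2] yaw_y 3.006 z [-0.002  0.001 -1.   ] [-0.   0.6 -1. ] 25.2 60.3 [ 0.22  0.53  0.11 -0.   -1.15 -0.35]
[-0.00421767  0.02989218 -0.04316399]
5 [[255,0,-0.0002,0.0068,0,0,-0.0],[255,0,-0.0002,0.0069,0.1,0,-0.0],[255,0.0001,-0.0001,0.0068,0,0,-0.1],[255,0,-0.0002,0.0069,0,0,0.0],[255,0,-0.0002,0.0068,0,0.1,0.0]]
```

Request:
servo_tool:
  commands:
    - [[255,0,-0.0002,0.009,0,0,0],[255,0,-0.0002,0.009,0.1,0,0],[255,0,-0.0002,0.009,0,0,0],[255,0,-0.0001,0.008,0,0,0],[255,0,0,0,0,0,0],[255,0,0,0,0,0,0],[255,0,0,0,0,0,0]]

```text
clock: 20.55
position: [689.6, -10.7, 145.3]
ee_rot: [-0.658, 0.753, -0.001, 0.002]
contact_force: [-0.5, 0.6, -1.1]
gripper_width: 25.3
grasp_force: 60.3
```

```bash
python3 -c "
from plan import *
show();cams.get_image('top');show()"
```

```text
20.55 [689.6 -10.7 145.3] yaw_y 3.007 z [ 0.003  0.001 -1.   ] [-0.5  0.6 -1.1] 25.3 60.3 [ 0.22  0.55  0.07 -0.   -1.08 -0.35]
20.6 [689.8 -10.6 145.7] yaw_y 3.007 z [ 0.004  0.001 -1.   ] [-0.2  0.4 -0.7] 25.6 60.3 [ 0.22  0.55  0.07 -0.   -1.08 -0.35]
```

Request:
servo_tool:
  commands:
    - [[255,0,0.001,0.003,0,0,0],[255,0,0,0.003,0,0,0],[255,0,0,0.002,0,0,0],[255,0,0,0.002,0,0,0],[255,0,0,0.002,0,0,0],[255,0,0,0,0,0,0],[255,0,0,0,0,0,0]]

```text
clock: 21.18
position: [688.4, -10.6, 132.9]
ee_rot: [-0.658, 0.753, -0.0, 0.001]
contact_force: [0.5, -0.1, -0.8]
gripper_width: 25.3
grasp_force: 60.3
```

```bash
python3 -c "
from plan import *
show();cams.get_image('top');show()"
```

```text
21.1833 [688.4 -10.6 132.9] yaw_y 3.007 z [ 0.002  0.001 -1.   ] [ 0.5 -0.1 -0.8] 25.3 60.3 [ 0.22  0.56  0.05 -0.   -1.05 -0.35]
21.2333 [688.5 -10.5 133.1] yaw_y 3.007 z [ 0.003  0.001 -1.   ] [ 0.5 -0.8 -2. ] 25.5 60.3 [ 0.22  0.56  0.05 -0.   -1.05 -0.35]
```

Request:
servo_tool:
  commands:
    - [[255,0,0,0.004,0,0,0],[255,0,0,0.005,0,0,0],[255,0,0,0.005,0,0,0],[255,0,0,0.005,0,0,0],[255,0,0,0.005,0,0,0],[255,0,0,0.005,0,0,0],[255,0,0,0.005,0,0,0],[255,0,0,0.004,0,0,0],[255,0,0,0,0,0,0],[255,0,0,0,0,0,0]]

```text
clock: 22.07
position: [688.4, -10.5, 94.8]
ee_rot: [-0.658, 0.753, -0.0, 0.001]
contact_force: [0.3, -0.4, -0.8]
gripper_width: 25.4
grasp_force: 60.4
```

```bash
python3 -c "
from plan import *
show();cams.get_image('top');show()"
```

```text
22.0667 [688.4 -10.5  94.8] yaw_y 3.007 z [ 0.002  0.001 -1.   ] [ 0.3 -0.4 -0.8] 25.4 60.4 [ 0.22  0.6   0.01 -0.   -0.98 -0.35]
22.1167 [688.7 -10.5  95.2] yaw_y 3.007 z [ 0.003  0.001 -1.   ] [ 1.1 -0.6 -1.8] 25.1 60.4 [ 0.22  0.6   0.01 -0.   -0.98 -0.35]
```

Another 7 mm down to the stand, then I release.

Request:
servo_tool:
  commands:
    - [[255,0,0,0.003,0,0,0],[255,0,0,0.002,0,0,0],[255,0,0,0.001,0,0,0],[255,0,0,0.001,0,0,0],[255,0,0,0,0,0,0],[255,0,0,0,0,0,0]]

```text
clock: 22.62
position: [688.6, -10.5, 88.1]
ee_rot: [-0.658, 0.753, -0.0, 0.002]
contact_force: [-0.5, 0.6, -2.3]
gripper_width: 25.3
grasp_force: 60.4
```

```bash
python3 -c "
from plan import *
show();cams.get_image('top');show()"
```

```text
22.6167 [688.6 -10.5  88.1] yaw_y 3.007 z [ 0.003  0.001 -1.   ] [-0.5  0.6 -2.3] 25.3 60.4 [ 0.22  0.61  0.   -0.   -0.96 -0.35]
22.6667 [688.6 -10.5  88.2] yaw_y 3.007 z [ 0.003  0.001 -1.   ] [0.2 0.2 0. ] 25.1 60.4 [ 0.22  0.61  0.   -0.   -0.96 -0.35]
```

Request:
servo_tool:
  commands:
    - [[255,0,0,0.0007,0,0,0],[255,0,0,0,0,0,0],[170,0,0,0,0,0,0],[120,0,0,0,0,0,0],[0,0,0,0,0,0,0],[0,0,0,0,0,0,0],[0,0,0,0,0,0,0],[0,0,0,-0.02,0,0,0],[0,0,0,-0.03,0,0,0],[0,0,0,-0.035,0,0,0]]

```text
clock: 23.5
position: [686.9, -10.7, 171.1]
ee_rot: [-0.658, 0.753, 0.001, -0.001]
contact_force: [0.3, -0.2, 0.4]
gripper_width: 85.1
grasp_force: 0.0
```

Request:
servo_tool:
  commands:
    - [[0,0,0,-0.035,0,0,0],[0,0,0.035,-0.01,0,0,0],[0,0,0.035,0,0,0,0],[0,0,0.035,0,0,0,0],[0,0,0.035,0,0,0,0],[0,0,0.035,0,0,0,0],[0,0,0,0,0,0,0],[0,0,0,0,0,0,0]]

```text
clock: 24.17
position: [513.4, 12.8, 217.9]
ee_rot: [-0.659, 0.753, -0.001, 0.002]
contact_force: [0.8, -0.2, -0.8]
gripper_width: 85.3
grasp_force: 0.0
```

Run:
```python
from plan import *
show()
# driver upright? red/dark blob check: red pixels in the scene image versus the first picture
s=cams.get_image("scene"); o=cv2.imread("pics/scene0.png")
def red(f,b): 
    g=f[b[1]:b[3],b[0]:b[2]].astype(int); m=(g[...,2]>60)&(g[...,2]>2.2*g[...,1]); y,x=np.nonzero(m); return m.sum(),x.mean()+b[0],y.mean()+b[1],x.min()+b[0],x.max()+b[0],y.min()+b[1],y.max()+b[1]
for f in(o,s["frame"]): print(red(f,(315,230,355,272)))
# panel grip block top (pale) centroid in scene and tongue
g=s["frame"][180:225,405:470]; print(s["frame"][196,[418,425,430,435,440,445]].tolist(), s["frame"][199,[412,414,416,418,420]].tolist())
```

```text
24.1667 [513.4  12.8 217.9] yaw_y 3.009 z [ 0.004  0.002 -1.   ] [ 0.8 -0.2 -0.8] 85.3 0.0 [ 0.34  0.2  -0.29 -0.   -1.08 -0.47]
(np.int64(10), np.float64(331.8), np.float64(247.7), np.int64(326), np.int64(338), np.int64(246), np.int64(249))
(np.int64(11), np.float64(332.8181818181818), np.float64(248.1818181818182), np.int64(326), np.int64(338), np.int64(246), np.int64(250))
[[25, 22, 22], [68, 95, 109], [76, 106, 120], [54, 75, 88], [19, 16, 16], [26, 24, 25]] [[21, 43, 59], [24, 46, 64], [24, 46, 63], [23, 40, 55], [23, 21, 20]]
```

Run:
```python
from plan import *
s=cams.get_image("scene")
d=at(s,(437.2,196.3),62)-[3.5,-.4]-[FX,FY]; c,n=np.cos(FA),np.sin(FA); print("block centre in frame",c*d[0]+n*d[1]+7,-n*d[0]+c*d[1])
from bench import ticket
print(ticket.job_done())
```

```text
block centre in frame -1.552683104361213 -0.14414948105732428
the job is handed in; nothing more can be done
None
```

The panel is seated under both lips, the turn button is at its stop across the panel, and the screwdriver is back in its stand; I handed the job in at about 24 s, and the script returned no verdict.

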